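Loosen the knurled nut of the label-roll stand by two turns

TASK

The white label roll on its stand is clamped by a round black knurled nut. Loosen the nut by stroking a fingertip along the outside of its knurled rim, gently and without pinching it between the fingers: two full turns anticlockwise seen from above, so that the pointer on the nut comes round to the mark on the stand for the second time, and stop there, no further. Do not move or lift the things standing around, and finish clear of the nut.

Things in the scene. Friction and masses are not known exactly. Their poses are not given: they have to be found in the camera images.
- nut_body (a joint): turn of the nut on its stud in rad, counted on through the turns: 0 at the start (tight, pointer over the mark; it cannot go below 0), growing anticlockwise seen from above, 6.283 after one full turn, 12.566 after two. It climbs 3 mm a turn, turns with friction of about 0.06 N m (1.5 N at the rim) and some damping, and stays where it is left.
- nut_centre (a point): centre of the nut, on its vertical axis, half-way up its rim. The nut is a black disc 84 mm across over the knurls and 22 mm high (11 mm above and below this point), with 20 upright rounded ribs 2.5 mm proud round its rim; a steel boss and the 14 mm threaded stud stand up in its middle, to 35 mm above this point when tight. Its axes turn with the nut; z is up.
- pointer_tip (a point): outer end of the pointer, a bright flat bar 20 mm long and 5 mm wide lying radially on top of the nut, at a radius of 38 mm from the axis.
- mark (a point): the mark: middle of the top of a bright bar 18 mm long, 6 mm wide and 10 mm high on the stand's plate, 52 mm from the nut's axis, pointing radially, top 22 mm above the table.
- stand: label-roll stand, fixed to the table: round dark steel plate 124 mm across and 12 mm thick, origin at the centre of its underside on the nut's axis, z up, the mark towards its -x. Above the plate a disc of 80 mm, then the white label roll, 90 mm across, from 24 to 66 mm above the table, a 3 mm washer and the nut (from 69 to 91 mm when tight). The nut's rim is free all round.
- glue_stick: upright glue stick, 28 x 28 x 99 mm, loose; origin under its centre. To be left alone.
- date_stamp: hand stamp with turned wooden handle, 27 x 44 x 82 mm, loose; origin under its centre. To be left alone.
- pack: small flat product pack, 60 x 88 x 28 mm, loose; origin under its centre. To be left alone.
- masking_tape: roll of masking tape lying flat, 96 x 96 x 18 mm, loose; origin under its centre. To be left alone.

How it is judged:
On the way, in this order (a step that is already met when the one before it is completed fails the run):
1. the nut has made its first full turn (value of joint nut_body between 6 and 9 rad), for 0.05 s.
2. the nut has come to two full turns (value of joint nut_body above 12.22 rad), for 0.1 s.
At the end, for the whole second after the job is handed in: the nut stands at rest two full turns anticlockwise from tight, its pointer within 20 degrees of the mark; the loose things around are within 20 mm of where they stood (value of joint nut_body between 12.22 and 12.92 rad and velocity of joint nut_body between -0.05 and 0.05 rad/s and distance of each of glue_stick, date_stamp, pack, masking_tape from where it was at the start of the episode below 0.02 m); the robot touches nothing.
It fails at once if the nut is turned more than 45 degrees past two full turns (value of joint nut_body above 13.35 rad).
It fails at once if the nut is pressed with more than 30 N (contact force between the fingers and nut_body above 30 N).
It fails at once if the nut is touched with the hand over it (pinched across, or worked on its top) instead of from beside its rim (contact force between the fingers and nut_body above 0.5 N and horizontal distance between the grasp point and nut_centre below 0.035 m).
It fails at once if a loose thing standing around is moved or lifted by more than 20 mm (distance of any of glue_stick, date_stamp, pack, masking_tape from where it was at the start of the episode above 0.02 m).
It also fails if it takes over 72 s, if anything falls off the work surface, if the arm or the gripper's body presses on something with over 40 N, if the wrist force passes 120 N, or if a joint passes its speed limit or range.

ROBOT

A 6-joint arm with a two-finger parallel gripper is mounted at the origin on the work surface; the furniture and walls round the work are solid. World frame = base frame: x ahead of the robot, y to its left, z up, the work surface at z = 0. Lengths are in m, angles in rad, forces in N, time in s.
With the tool pointing down it reaches from about 0.3 to 0.875 m from the base axis. Payload 6.4 kg.
Tool frame: the origin (TCP) lies at the very end of the fingers, on their centre line; the grasp point (between the pads) lies 19 mm behind it; z points along the fingers, x is the direction in which the jaws open and shut, and the axes are right-handed (so a half turn about z gives the same grasp; the last joint's range is limited). The gripper opens to 85 mm and grips with 20 to 120 N. Pads are 22 mm wide; open, the fingers measure 114 mm over their backs; the gripper's body (76 mm by 85 mm) begins 54 mm behind the grasp point. The pads swing forward as they close: fully open they stand 13 mm farther back than shut.
Start: joints at [-1.502, 0.181, 1.607, -0, 1.354, -0.206], TCP at [0.156, -0.553, 0.231] pointing down, gripper open.
Joint ranges: [-2.99, 2.99], [-0.89, 2.07], [0.3, 2.58], [-1.14, 4.28], [0, 2.63], [-3.12, 3.12]. Speed limits (rad/s): [2.57, 2.57, 3.01, 3.14, 3.14, 3.14].

INTERFACE

Orientations are given as a rotation vector (axis times angle).
In Python, from bench import env gives the robot as it stands.
- The arm moves only by the tool play_rows, never from a script. Its argument "series" is a list of rows, each an object with "linear": the shift along the tool's x, y, z in cm, a list of three; "twist": the turn, a rotation vector about the tool's x, y, z in rad, a list of three; "hand": the opening in per cent of the stroke, from 0 (shut) to 100 (fully open). In form: [{"linear": [tx, ty, tz], "twist": [rx, ry, rz], "hand": hand}, ...]. A call has 1 to 10 rows; each row is the pose to reach, as a shift and turn from the pose commanded when the call began, along the tool's axes at that moment; what a row does not reach only later rows make up. A row lasts 1/8 s, in which the tool goes at most 62.5 mm and 10.7 degrees, less where a joint would pass 70% of its speed; a pose out of reach is approached as far as the arm can. A call with a gripper value outside its range is refused whole. The fingers move at their own pace and stop on an object; "newtons" is the grip in N (left out, the last holds). Time passes only in rows, so rows that repeat a pose let the fingers close. It gives the time, the measured TCP pose, the force and the opening at its end, in the units of the state.
- env.read_state(): the state, without advancing time (a new reading comes with each control period).
- env.read_camera(name): name is "scene" or "side" or "wrist"; returns the picture (480x640x3 uint8, red, green, blue); there is no depth.
- env.get_calibration(name): a dict with "K" (3x3 intrinsics, pixels), "world_to_cam" (4x4, takes a point from world to camera coordinates). Camera axes: x right, y down, z forward; pixel columns grow to the right and rows downward; lengths in m; the calibration is good to about 2 mm. A picture is of the moment at which its call begins: read the wrist's pose just before it. get_calibration takes no time and is no camera call; for the wrist camera it gives the pose at the moment of the call.
- env.close_job(): hands the job in, once; it reports no verdict.
Trained networks look in the newest picture that a camera, given by its name, has taken for a name from the list of things; names that differ only in an ending like _2 or _b are one class to them, and where a whole thing is asked for, a point or a joint stands for the part that bears it (a point fixed in the world has none). Each returns a list of dicts, best first, with "score" (0 to 1); they miss things now and then, are a little off and sometimes report something else, mostly with a low value. They report only what shows in the picture. A call takes as long as a camera call.
- env.spot_in(camera, label): "point" ([x, y, z] in m, in world coordinates, good to about 4 mm: the middle of the surface that is visible of it).
The state is a dict: "time": time; "joints": joint angles; "qd": joint speeds; "joint_torque": joint torques, N m; "eef_pos": TCP position; "orientation": TCP orientation; "ft_force": force on the tool from outside, world axes, zero at the start; "ft_torque": the same for the moment, N m; "finger_gap": opening from 0.0 (shut) to 1.0 (fully open).
Only numpy, scipy, OpenCV 4.12 (cv2) and the standard library are available. Lean on these libraries where they do the work, as an engineer would, in place of code of your own. Each camera call takes 0.05 s, during which the arm holds its last target. There are 200 camera calls.

## Working session

There is one attempt and no reset: what is moved stays moved. The work goes in short steps, Python scripts to look and compute and a tool call to move; the robot and the scene stay as the last step left them, time stands still between calls to the robot, and variables do not carry over. Pictures are saved under pics/ and viewed, about 8 in all and at most 12, crops included, and the job is handed in when it is done.

Besides the shell and the picture viewer there is one more tool, called after ">>>" as a command line: name --argument value ..., lists and objects as JSON in quotes. play_rows: Moves the arm, as the interface text tells. Its arguments: {"type":"object","properties":{"series":{"type":"array","items":{"type":"object","properties":{"linear":{"type":"array","items":{"type":"number"}},"twist":{"type":"array","items":{"type":"number"}},"hand":{"type":"number"}}}},"newtons":{"type":"number"}},"required":["series"]}

```bash
mkdir -p pics; ls
cat > h.py <<'E'
import numpy as np, cv2
from bench import env
from scipy.spatial.transform import Rotation as R
def snap(cam,fn):
    im=env.read_camera(cam); cv2.imwrite('pics/'+fn,im[:,:,::-1]); return im
def proj(cam,p):
    c=env.get_calibration(cam); q=np.array(c['world_to_cam'])@np.r_[p,1]; u=np.array(c['K'])@q[:3]; return u[:2]/u[2]
def ray(cam,uv,z):
    c=env.get_calibration(cam); T=np.linalg.inv(np.array(c['world_to_cam'])); d=T[:3,:3]@np.linalg.inv(np.array(c['K']))@np.r_[uv,1]; o=T[:3,3]
    return o+d*(z-o[2])/d[2]
E
python3 - <<'E'
from h import *
s=env.read_state(); print({k:np.round(v,3) for k,v in s.items()})
print(R.from_rotvec(s['orientation']).as_matrix().round(3))
for c in ['scene','side']:
    snap(c,c+'0.png')
    T=np.linalg.inv(np.array(env.get_calibration(c)['world_to_cam'])); print(c,T[:3,3].round(3),T[:3,2].round(2))
    for n in ['nut_body','stand','mark','pointer_tip','glue_stick','date_stamp','pack','masking_tape']:
        try: print(n,[(np.round(d['point'],3),round(d['score'],2)) for d in env.spot_in(c,n)[:2]])
        except Exception as e: print(n,e)
E
```

```text
pics
{'time': np.float64(0.0), 'joints': array([-1.502,  0.182,  1.608,  0.   ,  1.354, -0.206]), 'qd': array([ 0.001, -0.001,  0.   , -0.001,  0.003, -0.001]), 'joint_torque': array([ 3.0000e-03, -4.4486e+01, -3.5134e+01, -0.0000e+00,  9.0000e-03,
        0.0000e+00]), 'eef_pos': array([ 0.156, -0.553,  0.23 ]), 'orientation': array([-2.504e+00,  1.895e+00,  2.000e-03]), 'ft_force': array([-0.043, -0.559, -0.014]), 'ft_torque': array([0.036, 0.053, 0.004]), 'finger_gap': np.float64(0.999)}
[[ 0.271 -0.962 -0.   ]
 [-0.962 -0.271  0.002]
 [-0.002 -0.    -1.   ]]
scene [0.047 0.57  0.582] [ 0.48 -0.65 -0.58]
nut_body [(array([0.534, 0.237, 0.096]), 0.89)]
stand [(array([0.525, 0.246, 0.058]), 0.75), (array([0.536, 0.238, 0.092]), 0.26)]
mark [(array([0.525, 0.244, 0.062]), 0.82)]
pointer_tip [(array([0.535, 0.237, 0.092]), 0.65)]
glue_stick [(array([0.314, 0.267, 0.066]), 0.85)]
date_stamp [(array([0.332, 0.186, 0.019]), 0.75)]
pack [(array([ 0.519, -0.231,  0.027]), 0.6)]
masking_tape [(array([ 0.393, -0.105,  0.014]), 0.7)]
side [0.15  0.833 0.675] [ 0.29 -0.77 -0.57]
nut_body [(array([0.538, 0.242, 0.094]), 0.66), (array([0.535, 0.253, 0.058]), 0.32)]
stand [(array([0.532, 0.253, 0.056]), 0.94), (array([0.538, 0.244, 0.091]), 0.46)]
mark [(array([0.535, 0.253, 0.057]), 0.76)]
pointer_tip [(array([0.539, 0.242, 0.09 ]), 0.62)]
glue_stick [(array([0.319, 0.27 , 0.06 ]), 0.61), (array([0.535, 0.255, 0.058]), 0.45)]
date_stamp [(array([0.333, 0.186, 0.05 ]), 0.66)]
pack []
masking_tape [(array([ 0.389, -0.089,  0.018]), 0.65)]
```

View pics/scene0.png

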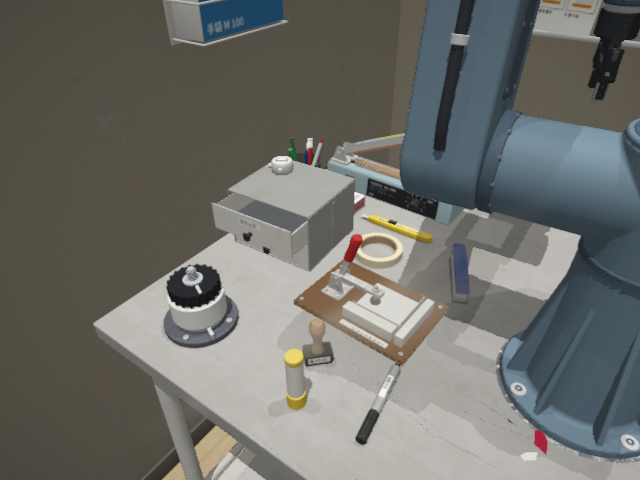

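View pics/side0.png

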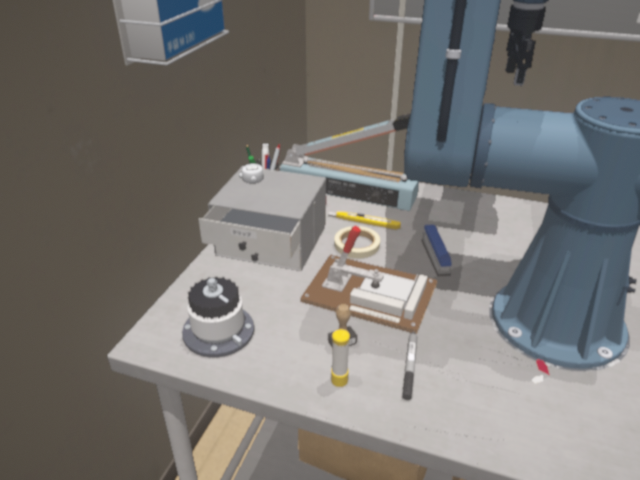

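The scene view shows the stand at about (200,310) with its pointer and mark toward (208,330), and the drawer box at about (285,220). The side view shows the stand at about (217,315). Next I'll zoom in for exact positions.

Run:
```python
from h import *
a=cv2.imread('pics/scene0.png');b=cv2.imread('pics/side0.png')
A=cv2.resize(a[250:350,150:250],(400,400),interpolation=2);B=cv2.resize(b[265:365,170:270],(400,400),interpolation=2)
C=cv2.resize(a[150:270,200:365],(275,200),interpolation=2);D=cv2.resize(b[150:270,190:355],(275,200),interpolation=2)
im=np.zeros((600,800,3),np.uint8);im[:400,:400]=A;im[:400,400:]=B;im[400:,:275]=C;im[400:,400:675]=D
cv2.imwrite('pics/crop0.png',im)
for n,uv,z in [('box near bottom',(309,262),0),('box left bottom',(237,240),0),('draw',(305,250),.03)]: print(n,ray('scene',uv,z).round(3))
for c in('scene','side'):
  print(c,[ (p,proj(c,p).round(1)) for p in [(.538,.24,.012),(.538,.24,.091),(.538,.24,.115)]])
```

```text
box near bottom [ 0.496 -0.004  0.   ]
box left bottom [0.664 0.023 0.   ]
draw [ 0.501 -0.     0.03 ]
scene [((0.538, 0.24, 0.012), array([200.2, 322.6])), ((0.538, 0.24, 0.091), array([192.1, 286.8])), ((0.538, 0.24, 0.115), array([189.5, 275.1]))]
side [((0.538, 0.24, 0.012), array([220.6, 333.9])), ((0.538, 0.24, 0.091), array([215.7, 298.3])), ((0.538, 0.24, 0.115), array([214.1, 286.7]))]
```

View pics/crop0.png

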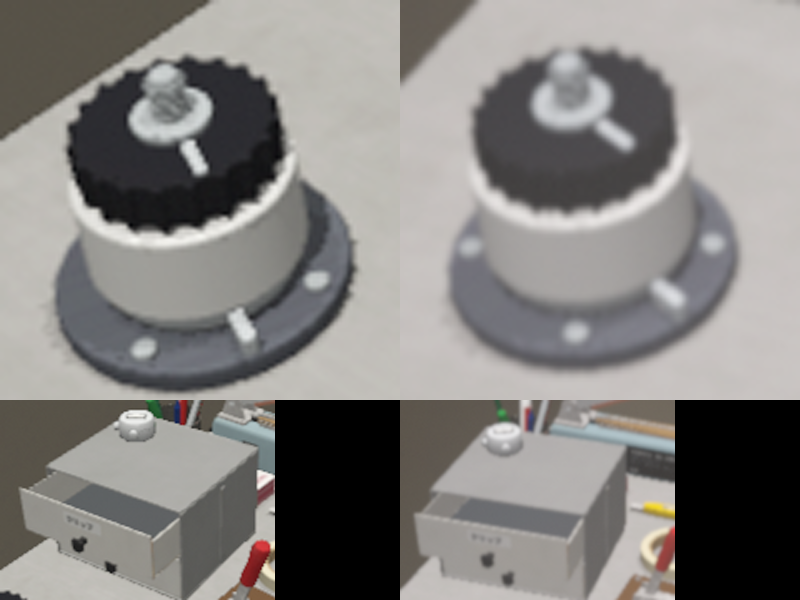

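Crop: the top of the nut spans x 68–282 in the scene half and 472–676 in the side half. The pointer and mark line up, and the drawer is half open and well clear of the stand. I'll fit the nut axis from these extremes.

Run:
```python
from h import *
from scipy.optimize import least_squares
t=np.linspace(0,2*np.pi,181)
def circ(c,x,y,r,z): return np.array([proj(c,(x+r*np.cos(a),y+r*np.sin(a),z)) for a in t])
obs={'scene':dict(nl=167,nr=220.5,nt=264.2,pl=163.7,pr=238.2,pb=346.2),'side':dict(nl=188,nr=239,nt=277,pl=182.5,pr=254.5,pb=356.2)}
def f(p,cs):
    r=[]
    for c in cs:
        n=circ(c,*p,.042,.091);q=circ(c,*p,.062,.012);b=circ(c,*p,.062,0);o=obs[c]
        r+=[n[:,0].min()-o['nl'],n[:,0].max()-o['nr'],n[:,1].min()-o['nt'],q[:,0].min()-o['pl'],q[:,0].max()-o['pr'],b[:,1].max()-o['pb']]
    return np.array(r)
for cs in (['scene'],['side'],['scene','side']):
    s=least_squares(f,[.538,.24],args=(cs,),diff_step=1e-4); print(cs,s.x.round(4),s.fun.round(1))
c=s.x
m=np.array([ray('scene',(150+242/4,250+326/4),.022)[:2],ray('side',(170+269/4,265+293/4),.022)[:2]]);d=m-c
print('mark',m.round(3),np.hypot(*d.T).round(3),np.arctan2(d[:,1],d[:,0]).round(3))
print('drawer',ray('scene',(293,255),.03).round(3),ray('scene',(213,203),.09).round(3),ray('scene',(100,325),0).round(3))
```

```text
Traceback (most recent call last):
  File "h.py", line 7, in proj
    c=env.get_calibration(cam); q=np.array(c['world_to_cam'])@np.r_[p,1]; u=np.array(c['K'])@q[:3]; return u[:2]/u[2]
ValueError: time passes only in moves, steps and waits
```

```bash
python3 - <<'E'
import re
s=open('h.py').read()
s=s.replace("def snap","_c={}\ndef cal(cam):\n    if cam=='wrist' or cam not in _c: _c[cam]=env.get_calibration(cam)\n    return _c[cam]\ndef snap").replace("c=env.get_calibration(cam)","c=cal(cam)")
open('h.py','w').write(s)
E
python3 - <<'E'
from h import *
from scipy.optimize import least_squares
t=np.linspace(0,2*np.pi,181)
def circ(c,x,y,r,z): return np.array([proj(c,(x+r*np.cos(a),y+r*np.sin(a),z)) for a in t])
obs={'scene':dict(nl=167,nr=220.5,nt=264.2,pl=163.7,pr=238.2,pb=346.2),'side':dict(nl=188,nr=239,nt=277,pl=182.5,pr=254.5,pb=356.2)}
def f(p,cs):
    r=[]
    for c in cs:
        n=circ(c,*p,.042,.091);q=circ(c,*p,.062,.012);b=circ(c,*p,.062,0);o=obs[c]
        r+=[n[:,0].min()-o['nl'],n[:,0].max()-o['nr'],n[:,1].min()-o['nt'],q[:,0].min()-o['pl'],q[:,0].max()-o['pr'],b[:,1].max()-o['pb']]
    return np.array(r)
for cs in (['scene'],['side'],['scene','side']):
    s=least_squares(f,[.538,.24],args=(cs,),diff_step=1e-4); print(cs,s.x.round(4),s.fun.round(1))
c=s.x
m=np.array([ray('scene',(150+242/4,250+326/4),.022)[:2],ray('side',(170+269/4,265+293/4),.022)[:2]]);d=m-c
print('mark',m.round(3),np.hypot(*d.T).round(3),np.arctan2(d[:,1],d[:,0]).round(3))
print('drawer',ray('scene',(293,255),.03).round(3),ray('scene',(213,203),.09).round(3),ray('scene',(100,325),0).round(3))
st=env.read_state();print(st['time'],R.from_rotvec(st['orientation']).as_euler('ZYX'))
E
```

```text
['scene'] [0.5503 0.2255] [-0.3 -0.  -1.8  0.1  0.3  1.3]
['side'] [0.5501 0.2243] [-0.2  0.4 -1.9 -0.4  0.2  1.4]
['scene', 'side'] [0.5501 0.2252] [-0.1  0.2 -1.8  0.3  0.6  1.2 -0.4  0.2 -1.6 -0.7 -0.   1.8]
mark [[0.501 0.25 ]
 [0.501 0.249]] [0.055 0.054] [2.676 2.693]
drawer [0.51  0.026 0.03 ] [0.697 0.044 0.09 ] [0.683 0.335 0.   ]
0.9 [-1.29595551e+00  1.04422830e-05  3.14157458e+00]
```

>>> play_rows --newtons 40 --series '[{"linear": [-6, -4.4, -3], "twist": [0, 0, -0.16], "hand": 0}, {"linear": [-11, -8.2, -5], "twist": [0, 0, -0.32], "hand": 0}, {"linear": [-16, -12, -5], "twist": [0, 0, -0.48], "hand": 0}, {"linear": [-21, -16, -5], "twist": [0, 0, -0.64], "hand": 0}, {"linear": [-26, -19.5, -5], "twist": [0, 0, -0.8], "hand": 0}, {"linear": [-31, -23, -5], "twist": [0, 0, -0.96], "hand": 0}, {"linear": [-36, -26.6, -5], "twist": [0, 0, -1.12], "hand": 0}, {"linear": [-41, -30.2, -5], "twist": [0, 0, -1.296], "hand": 0}, {"linear": [-46, -34, -5], "twist": [0, 0, -1.296], "hand": 0}, {"linear": [-51, -37.6, -5], "twist": [0, 0, -1.296], "hand": 0}]'

```text
time: 2.15
eef_pos: [0.3743, 0.0258, 0.2819]
orientation: [3.141, 0.0, 0.004]
ft_force: [1.2, -0.4, 0.0]
finger_gap: -0.002
```

>>> play_rows --series '[{"linear": [3, -5, 0], "twist": [0, 0, 0], "hand": 0}, {"linear": [6, -10, 0], "twist": [0, 0, 0], "hand": 0}, {"linear": [8, -15, 3], "twist": [0, 0, 0], "hand": 0}, {"linear": [9.6, -19.9, 6], "twist": [0, 0, 0], "hand": 0}, {"linear": [9.6, -19.9, 11], "twist": [0, 0, 0], "hand": 0}, {"linear": [9.6, -19.9, 16], "twist": [0, 0, 0], "hand": 0}, {"linear": [9.6, -19.9, 20.6], "twist": [0, 0, 0], "hand": 0}, {"linear": [9.6, -19.9, 20.6], "twist": [0, 0, 0], "hand": 0}, {"linear": [9.6, -19.9, 20.6], "twist": [0, 0, 0], "hand": 0}]'

```text
time: 3.28
eef_pos: [0.471, 0.223, 0.077]
orientation: [-3.141, 0.0, -0.003]
ft_force: [-0.1, 0.6, 0.6]
finger_gap: 0.001
```

Run:
```python
from h import *
s=env.read_state();print(s['time'],s['eef_pos'],s['ft_force'],s['joints'].round(2))
a=snap('scene','s1.png');b=snap('side','d1.png');w=env.read_camera('wrist')
im=np.zeros((600,800,3),np.uint8)
im[:360,:400]=cv2.resize(a[230:350,130:263],(400,360),interpolation=2);im[:360,400:]=cv2.resize(b[245:365,150:283],(400,360),interpolation=2)
im[360:,:320]=cv2.resize(w,(320,240))
cv2.imwrite('pics/c1.png',im[:,:,::-1])
```

```text
3.275 [0.47101193 0.22303871 0.07697977] [-0.09793946  0.64970854  0.60727711] [0.21 0.26 1.86 0.   1.02 0.21]
```

View pics/c1.png

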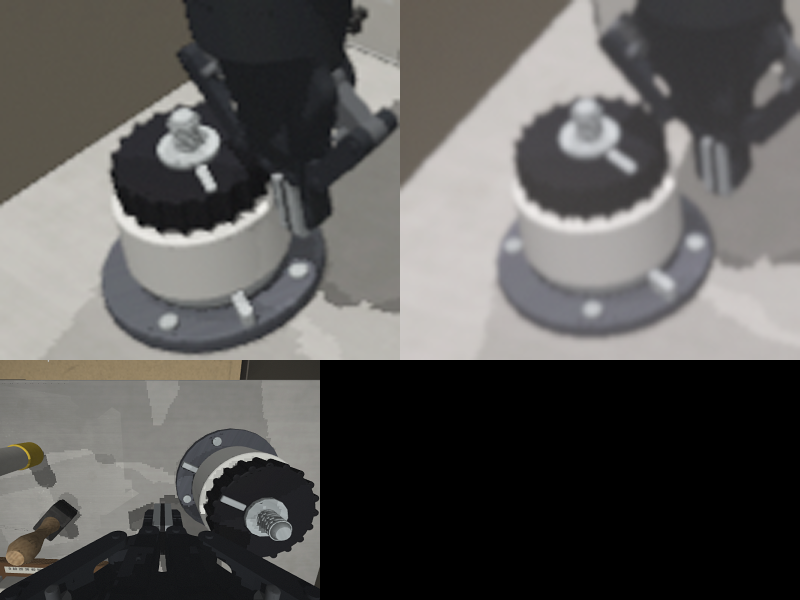

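The finger pair stands on the robot side of the nut at tip height. The closed linkage flares out along x, with its ends at crop (190,55) and (385,120), so I'll check its height against the stud.

Run:
```python
from h import *
def yray(cam,uv,y):
    c=cal(cam);T=np.linalg.inv(np.array(c['world_to_cam']));d=T[:3,:3]@np.linalg.inv(np.array(c['K']))@np.r_[uv,1];o=T[:3,3];return (o+d*(y-o[1])/d[1]).round(3)
k=3.0;
for p in [(190,55),(185,65),(240,140),(270,175),(385,120),(390,135),(300,235),(320,235),(283,180)]: print(p,yray('scene',(130+p[0]/k,230+p[1]/k),.223+.011))
for p in [(605,40),(665,120),(700,185),(728,195),(790,145),(710,135)]: print('side',p,yray('side',(150+(p[0]-400)/k,245+p[1]/k),.223+.011))
```

```text
(190, 55) [0.523 0.234 0.169]
(185, 65) [0.529 0.234 0.161]
(240, 140) [0.497 0.234 0.128]
(270, 175) [0.478 0.234 0.114]
(385, 120) [0.394 0.234 0.189]
(390, 135) [0.392 0.234 0.182]
(300, 235) [0.463 0.234 0.082]
(320, 235) [0.448 0.234 0.09 ]
(283, 180) [0.469 0.234 0.116]
side (605, 40) [0.527 0.234 0.169]
side (665, 120) [0.497 0.234 0.125]
side (700, 185) [0.48  0.234 0.085]
side (728, 195) [0.464 0.234 0.083]
side (790, 145) [0.426 0.234 0.128]
side (710, 135) [0.472 0.234 0.122]
```

>>> play_rows --series '[{"linear": [1.5, -0.2, 0.2], "twist": [0, 0, 0], "hand": 0}, {"linear": [2.4, -0.2, 0.2], "twist": [0, 0, 0], "hand": 0}, {"linear": [2.5, -0.2, 0.2], "twist": [0, 0, 0], "hand": 0}, {"linear": [2.6, -0.2, 0.2], "twist": [0, 0, 0], "hand": 0}, {"linear": [2.6, -0.2, 0.2], "twist": [0, 0, 0], "hand": 0}]'

```text
time: 4.05
eef_pos: [0.4946, 0.2248, 0.0731]
orientation: [3.141, 0.0, -0.006]
ft_force: [-6.4, 0.1, 5.8]
finger_gap: -0.004
```

>>> play_rows --series '[{"linear": [0.1, 0, 0], "twist": [0, 0, 0], "hand": 0}, {"linear": [0.1, 0, 0], "twist": [0, 0, 0], "hand": 0}]'

```text
time: 4.3
eef_pos: [0.4948, 0.2248, 0.073]
orientation: [3.141, 0.0, -0.009]
ft_force: [-9.4, -0.7, 7.4]
finger_gap: 0.002
```

>>> play_rows --series '[{"linear": [0.1, 0, 0], "twist": [0, 0, 0], "hand": 0}, {"linear": [0.1, 0, 0], "twist": [0, 0, 0], "hand": 0}]'

```text
time: 4.55
eef_pos: [0.4948, 0.2248, 0.0728]
orientation: [3.141, 0.0, -0.012]
ft_force: [-12.2, -0.8, 7.9]
finger_gap: -0.003
```

>>> play_rows --series '[{"linear": [0.1, 0, 0], "twist": [0, 0, 0], "hand": 0}, {"linear": [0.1, 0, 0], "twist": [0, 0, 0], "hand": 0}]'

```text
time: 4.8
eef_pos: [0.495, 0.2248, 0.0727]
orientation: [3.141, 0.001, -0.015]
ft_force: [-15.3, -0.5, 11.4]
finger_gap: -0.003
```

Contact is at x≈0.495 with about 3 N per mm of commanded push. I'll plan an orbit at fixed orientation, with the path offset by the finger block and a light press of about 2 mm.

```bash
cat > path.py <<'E'
# rounded-rectangle path round the nut; s = path length from the -x side (y=+hy end), anticlockwise
import numpy as np, sys, json
C=np.array([.550,.225]); HX,HY=.0125,.011
def pt(s,depth=.0025,C=C,hx=HX,hy=HY):
    r=.042-depth; a=r*np.pi/2
    segs=[2*hy,a,2*hx,a,2*hy,a,2*hx,a]; s=s%sum(segs)
    for i,L in enumerate(segs):
        if s<=L: break
        s-=L
    k=i//2; th=np.pi+k*np.pi/2
    corner=[(-1,1),(-1,-1),(1,-1),(1,1)]
    if i%2==0:
        a0=np.array(corner[k])*[hx,hy]; a1=np.array(corner[(k+1)%4])*[hx,hy]; o=a0+(a1-a0)*s/L
        return C+r*np.array([np.cos(th),np.sin(th)])+o
    return C+r*np.array([np.cos(th+s/r),np.sin(th+s/r)])+np.array(corner[(k+1)%4])*[hx,hy]
def rows(cmd,s0,ds,n,**k):
    out=[]
    for i in range(1,n+1):
        p=pt(s0+ds*i,**k); d=(p-cmd)*100; out.append([round(d[0],2),round(-d[1],2)])
    return out,p
if __name__=='__main__':
    cmd=np.array([float(sys.argv[1]),float(sys.argv[2])]);s0,ds,n,dep=map(float,sys.argv[3:7])
    o,p=rows(cmd,s0,ds,int(n),depth=dep); print(o,p.round(4),'s=',s0+ds*n)
E
python3 path.py .500 .225 .011 .006 6 .0025; python3 path.py .500 .225 .011 .006 26 .0025
```

```text
[[np.float64(-0.2), np.float64(0.6)], [np.float64(-0.2), np.float64(1.2)], [np.float64(-0.14), np.float64(1.8)], [np.float64(0.01), np.float64(2.38)], [np.float64(0.25), np.float64(2.93)], [np.float64(0.57), np.float64(3.44)]] [0.5057 0.1906] s= 0.047
[[np.float64(-0.2), np.float64(0.6)], [np.float64(-0.2), np.float64(1.2)], [np.float64(-0.14), np.float64(1.8)], [np.float64(0.01), np.float64(2.38)], [np.float64(0.25), np.float64(2.93)], [np.float64(0.57), np.float64(3.44)], [np.float64(0.96), np.float64(3.89)], [np.float64(1.41), np.float64(4.28)], [np.float64(1.92), np.float64(4.6)], [np.float64(2.47), np.float64(4.84)], [np.float64(3.05), np.float64(4.99)], [np.float64(3.65), np.float64(5.05)], [np.float64(4.25), np.float64(5.05)], [np.float64(4.85), np.float64(5.05)], [np.float64(5.45), np.float64(5.05)], [np.float64(6.05), np.float64(5.05)], [np.float64(6.64), np.float64(5.03)], [np.float64(7.23), np.float64(4.93)], [np.float64(7.8), np.float64(4.73)], [np.float64(8.33), np.float64(4.46)], [np.float64(8.82), np.float64(4.1)], [np.float64(9.24), np.float64(3.68)], [np.float64(9.6), np.float64(3.2)], [np.float64(9.88), np.float64(2.67)], [np.float64(10.07), np.float64(2.1)], [np.float64(10.18), np.float64(1.51)]] [0.6018 0.2099] s= 0.167
```

>>> play_rows --series '[{"linear": [-0.2, 0, 0], "twist": [0, 0, 0], "hand": 0}, {"linear": [-0.2, 0.6, 0], "twist": [0, 0, 0], "hand": 0}, {"linear": [-0.2, 1.2, 0], "twist": [0, 0, 0], "hand": 0}, {"linear": [-0.15, 1.8, 0], "twist": [0, 0, 0], "hand": 0}]'

```text
time: 5.3
eef_pos: [0.4975, 0.2067, 0.0732]
orientation: [-3.141, -0.0, 0.0]
ft_force: [-0.8, 0.1, 0.6]
finger_gap: -0.001
```

>>> play_rows --series '[{"linear": [0.15, 0.6, 0], "twist": [0, 0, 0], "hand": 0}, {"linear": [0.4, 1.1, 0], "twist": [0, 0, 0], "hand": 0}]'

```text
time: 5.55
eef_pos: [0.502, 0.1952, 0.0734]
orientation: [3.141, -0.0, 0.001]
ft_force: [-0.2, 0.0, -0.1]
finger_gap: 0.001
```

Run:
```python
from h import *
s=env.read_state();print(s['time'],s['eef_pos'].round(4),s['ft_force'].round(1))
a=env.read_camera('scene')
im=np.zeros((400,800,3),np.uint8)
b=env.read_camera('side')
im[:,:400]=cv2.resize(a[250:350,150:250],(400,400),interpolation=2);im[:,400:]=cv2.resize(b[265:365,170:270],(400,400),interpolation=2)
cv2.imwrite('pics/c2.png',im[:,:,::-1])
```

```text
5.55 [0.502  0.1952 0.0734] [-0.2  0.  -0.1]
```

View pics/c2.png

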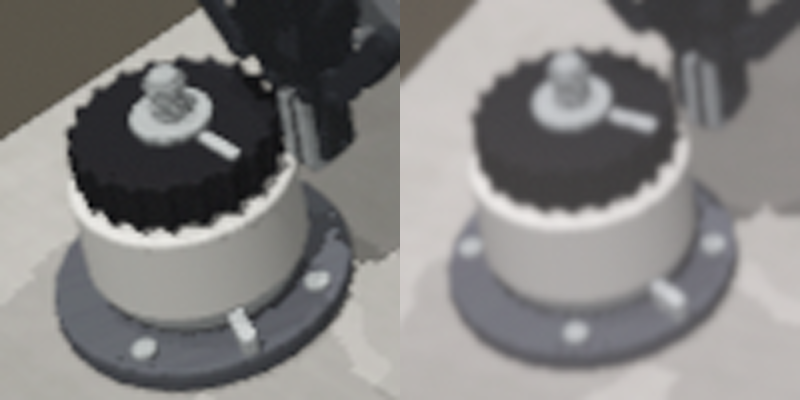

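The pointer turned about 0.5 rad anticlockwise: its tip is at crop (237,155) in the scene half, against (205,170) before. It followed well on the flat, but the finger corner has lost contact, so I'll press a little deeper.

```bash
sed -i 's/round(d\[0\],2)/float(round(d[0],1))/;s/round(-d\[1\],2)/float(round(-d[1],1))/' path.py; python3 path.py .5025 .196 .037 .006 18 .0045
```

```text
[[0.3, 0.2], [0.7, 0.7], [1.1, 1.1], [1.6, 1.4], [2.1, 1.7], [2.7, 1.9], [3.3, 1.9], [3.9, 2.0], [4.5, 2.0], [5.1, 2.0], [5.7, 2.0], [6.3, 1.9], [6.9, 1.8], [7.5, 1.7], [8.0, 1.4], [8.5, 1.0], [8.9, 0.6], [9.2, 0.1]] [0.5949 0.1951] s= 0.145
```

>>> play_rows --series '[{"linear": [0.3, 0.2, 0], "twist": [0, 0, 0], "hand": 0}, {"linear": [0.7, 0.7, 0], "twist": [0, 0, 0], "hand": 0}, {"linear": [1.1, 1.1, 0], "twist": [0, 0, 0], "hand": 0}]'

```text
time: 6.02
eef_pos: [0.5127, 0.1845, 0.0734]
orientation: [3.142, 0.0, 0.001]
ft_force: [-0.7, -0.1, -0.4]
finger_gap: 0.005
```

>>> play_rows --series '[{"linear": [0.5, 0.3, 0], "twist": [0, 0, 0], "hand": 0}, {"linear": [1.0, 0.6, 0], "twist": [0, 0, 0], "hand": 0}, {"linear": [1.6, 0.8, 0], "twist": [0, 0, 0], "hand": 0}]'

```text
time: 6.4
eef_pos: [0.5287, 0.1766, 0.0733]
orientation: [3.142, -0.0, 0.0]
ft_force: [-0.6, 0.8, -0.5]
finger_gap: 0.002
```

>>> play_rows --series '[{"linear": [0.6, 0.1, 0], "twist": [0, 0, 0], "hand": 0}, {"linear": [1.2, 0.1, 0], "twist": [0, 0, 0], "hand": 0}, {"linear": [1.8, 0.1, 0], "twist": [0, 0, 0], "hand": 0}]'

```text
time: 6.78
eef_pos: [0.5464, 0.175, 0.0732]
orientation: [3.14, 0.0, -0.002]
ft_force: [-1.7, -4.4, 1.3]
finger_gap: 0.001
```

```bash
cat > look.py <<'E'
from h import *
import sys
s=env.read_state();print(s['time'],s['eef_pos'].round(4),s['ft_force'].round(1))
im=np.zeros((400,800,3),np.uint8)
a=env.read_camera('scene');b=env.read_camera('side')
im[:,:400]=cv2.resize(a[250:350,150:250],(400,400),interpolation=2);im[:,400:]=cv2.resize(b[265:365,170:270],(400,400),interpolation=2)
cv2.imwrite('pics/%s.png'%sys.argv[1],im[:,:,::-1])
C=np.array([.550,.225]);z=float(sys.argv[2]) if len(sys.argv)>2 else .092
for cam,img in (('scene',a),('side',b)):   # bright pixels on the nut top, unwrapped to polar: pointer at r 20..37 mm
    best=[]
    th=np.arange(0,360,2)
    g=cv2.cvtColor(img,cv2.COLOR_RGB2GRAY)
    for t in np.radians(th): best.append(np.mean([g[int(round(q[1])),int(round(q[0]))] for q in (proj(cam,(C[0]+r*np.cos(t),C[1]+r*np.sin(t),z)) for r in (.022,.025,.028,.031,.034))]))
    best=np.array(best); i=best.argmax(); print(cam,'pointer turn rel. to mark (deg):',(th[i]-np.degrees(2.685))%360,'bright',best[i].round(),'median',np.median(best))
E
python3 look.py c3
```

```text
6.775 [0.5464 0.175  0.0732] [-1.7 -4.4  1.3]
scene pointer turn rel. to mark (deg): 36.160832007373955 bright 200.0 median 42.8
side pointer turn rel. to mark (deg): 150.16083200737395 bright 183.0 median 72.6
```

```bash
sed -i 's/HX,HY=.*/HX,HY=.0100,.0085/' path.py
python3 - <<'E'
from path import *
r=.039;s=2*HY+r*np.pi/2+HX-.0025
o,p=rows(np.array([.5475,.176]),s,.006,20,depth=.003);print(s,o,p)
E
```

```text
0.08576105674500097 [[0.6, -0.2], [1.2, -0.2], [1.8, -0.2], [2.4, -0.3], [2.9, -0.5], [3.5, -0.8], [3.9, -1.2], [4.3, -1.7], [4.7, -2.2], [4.9, -2.7], [5.1, -3.3], [5.1, -3.9], [5.2, -4.5], [5.2, -5.1], [5.2, -5.7], [5.1, -6.3], [5.0, -6.9], [4.8, -7.4], [4.5, -7.9], [4.1, -8.4]] [0.5885434  0.26007582]
```

>>> play_rows --series '[{"linear": [0.6, -0.1, 0], "twist": [0, 0, 0], "hand": 0}, {"linear": [1.2, -0.1, 0], "twist": [0, 0, 0], "hand": 0}, {"linear": [1.8, -0.2, 0], "twist": [0, 0, 0], "hand": 0}]'

```text
time: 7.25
eef_pos: [0.5646, 0.1762, 0.0734]
orientation: [3.139, 0.0, 0.0]
ft_force: [0.2, -7.2, 2.7]
finger_gap: -0.001
```

>>> play_rows --series '[{"linear": [0.6, -0.1, 0], "twist": [0, 0, 0], "hand": 0}, {"linear": [1.1, -0.3, 0], "twist": [0, 0, 0], "hand": 0}, {"linear": [1.7, -0.6, 0], "twist": [0, 0, 0], "hand": 0}]'

```text
time: 7.62
eef_pos: [0.5817, 0.184, 0.0734]
orientation: [-3.141, 0.001, -0.001]
ft_force: [0.9, -0.4, -0.2]
finger_gap: -0.002
```

>>> play_rows --series '[{"linear": [0.4, -0.4, 0], "twist": [0, 0, 0], "hand": 0}, {"linear": [0.8, -0.9, 0], "twist": [0, 0, 0], "hand": 0}, {"linear": [1.2, -1.4, 0], "twist": [0, 0, 0], "hand": 0}]'

```text
time: 8.0
eef_pos: [0.5954, 0.1971, 0.0739]
orientation: [3.14, 0.0, 0.006]
ft_force: [5.0, -6.8, -0.5]
finger_gap: -0.001
```

>>> play_rows --series '[{"linear": [0.2, -0.5, 0], "twist": [0, 0, 0], "hand": 0}, {"linear": [0.4, -1.1, 0], "twist": [0, 0, 0], "hand": 0}, {"linear": [0.4, -1.7, 0], "twist": [0, 0, 0], "hand": 0}]'

```text
time: 8.38
eef_pos: [0.6014, 0.2145, 0.0747]
orientation: [3.141, -0.0, 0.014]
ft_force: [13.2, -6.2, -2.9]
finger_gap: 0.002
```

```bash
python3 look.py c4
```

```text
8.375 [0.6014 0.2145 0.0747] [13.2 -6.2 -2.9]
scene pointer turn rel. to mark (deg): 176.16083200737395 bright 163.0 median 36.6
side pointer turn rel. to mark (deg): 156.16083200737395 bright 170.0 median 67.2
```

View pics/c4.png

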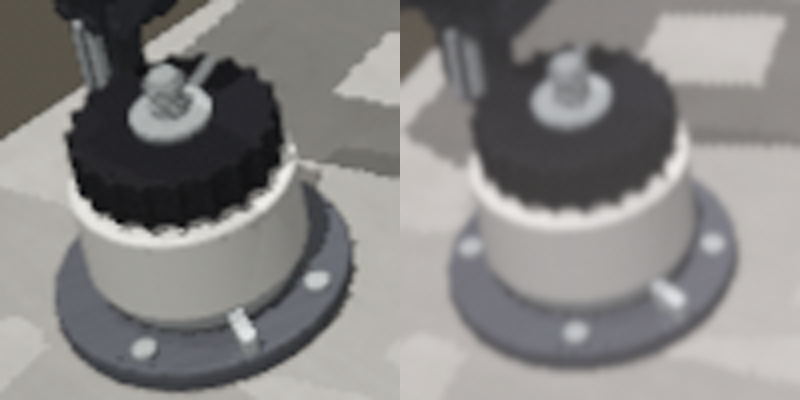

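```bash
sed -i 's/HX,HY=.*/HX,HY=.0115,.0085/;s/C=np.array.*/C=np.array([.549,.225]); HX,HY=.0115,.0085/' path.py
python3 - <<'E'
from path import *
r=.039;s=2*HY+r*np.pi+2*HX-.0015
o,p=rows(np.array([.5985,.215]),s,.006,24,depth=.003);print(s,o,p)
E
```

```text
0.16102211349000192 [[0.1, -0.6], [0.1, -1.2], [0.1, -1.8], [0.1, -2.4], [-0.1, -3.0], [-0.3, -3.5], [-0.6, -4.1], [-1.0, -4.5], [-1.4, -4.9], [-1.9, -5.3], [-2.5, -5.5], [-3.0, -5.7], [-3.6, -5.7], [-4.2, -5.8], [-4.8, -5.8], [-5.4, -5.8], [-6.0, -5.8], [-6.6, -5.7], [-7.2, -5.6], [-7.8, -5.4], [-8.3, -5.1], [-8.8, -4.7], [-9.2, -4.3], [-9.5, -3.8]] [0.50352765 0.2526541 ]
```

The pointer is now at crop (205,68) in the scene half, half hidden behind the stud, so roughly a third of a turn is done. I'll continue the orbit.

>>> play_rows --series '[{"linear": [0.1, -0.6, 0], "twist": [0, 0, 0], "hand": 0}, {"linear": [0.1, -1.2, 0], "twist": [0, 0, 0], "hand": 0}, {"linear": [0.1, -1.8, 0], "twist": [0, 0, 0], "hand": 0}, {"linear": [0.1, -2.4, 0], "twist": [0, 0, 0], "hand": 0}]'

```text
time: 8.98
eef_pos: [0.6035, 0.2397, 0.0753]
orientation: [-3.139, 0.001, -0.018]
ft_force: [12.3, 0.1, -2.9]
finger_gap: 0.0
```

>>> play_rows --series '[{"linear": [-0.2, -0.6, 0], "twist": [0, 0, 0], "hand": 0}, {"linear": [-0.5, -1.1, 0], "twist": [0, 0, 0], "hand": 0}, {"linear": [-0.8, -1.6, 0], "twist": [0, 0, 0], "hand": 0}, {"linear": [-1.2, -2.0, 0], "twist": [0, 0, 0], "hand": 0}]'

```text
time: 9.48
eef_pos: [0.5907, 0.2622, 0.0755]
orientation: [-3.136, 0.0, -0.017]
ft_force: [11.9, 8.9, -2.4]
finger_gap: 0.001
```

>>> play_rows --series '[{"linear": [-0.4, -0.4, 0], "twist": [0, 0, 0], "hand": 0}, {"linear": [-0.9, -0.8, 0], "twist": [0, 0, 0], "hand": 0}, {"linear": [-1.5, -1.0, 0], "twist": [0, 0, 0], "hand": 0}, {"linear": [-2.0, -1.2, 0], "twist": [0, 0, 0], "hand": 0}]'

```text
time: 9.98
eef_pos: [0.5703, 0.2765, 0.0759]
orientation: [-3.132, -0.0, -0.018]
ft_force: [9.3, 17.8, -1.6]
finger_gap: 0.0
```

>>> play_rows --series '[{"linear": [-0.6, 0, 0], "twist": [0, 0, 0], "hand": 0}, {"linear": [-1.2, 0, 0], "twist": [0, 0, 0], "hand": 0}, {"linear": [-1.8, 0, 0], "twist": [0, 0, 0], "hand": 0}]'

```text
time: 10.35
eef_pos: [0.5498, 0.2794, 0.0758]
orientation: [-3.128, -0.001, -0.011]
ft_force: [-0.9, 26.8, 3.4]
finger_gap: 0.002
```

```bash
sed -i 's/C=np.array(\[.550,.225\])/C=np.array([.549,.225])/;s/i=best.argmax(); print.*/print(cam,[(round((th[i]-np.degrees(2.685))%360),round(best[i])) for i in best.argsort()[::-1][:8]])/;s/(.022,.025,.028,.031,.034)/(.024,.027,.030,.033,.036)/' look.py; python3 look.py c5; python3 -c "
from h import *
d=ray('scene',(150+205/4,250+68/4),.0925)[:2]-[.549,.225];print(np.hypot(*d),np.degrees(np.arctan2(d[1],d[0])-2.685)%360)"
```

```text
10.35 [0.5498 0.2794 0.0758] [-0.9 26.8  3.4]
scene [(198, 101), (202, 101), (170, 101), (200, 101), (206, 101), (204, 100), (208, 99), (196, 99)]
side [(152, 127), (154, 125), (150, 125), (148, 121), (156, 115), (158, 105), (112, 99), (146, 98)]
0.028865635817439044 141.856784197504
```

The force reached 26.8 N on the +y side, too near the limit. The contacts at −y 0.175 and +y 0.2795 put the axis at y≈0.227, so I'm correcting the model and easing off.

>>> play_rows --series '[{"linear": [0, -0.5, 0], "twist": [0, 0, 0], "hand": 0}, {"linear": [0, -0.5, 0], "twist": [0, 0, 0], "hand": 0}]'

```text
time: 10.7
eef_pos: [0.5484, 0.2799, 0.0745]
orientation: [-3.136, -0.002, -0.003]
ft_force: [-2.1, 10.4, 3.9]
finger_gap: -0.001
```

```bash
sed -i 's/C=np.array.*/C=np.array([.549,.2272]); HX,HY=.0123,.0102/' path.py; sed -i 's/C=np.array(\[.549,.225\])/C=np.array([.549,.2272])/' look.py
python3 - <<'E'
from path import *
r=.039;s=4*HY+r*np.pi*1.5+3*HX
o,p=rows(np.array([.5495,.276]),s,.006,20,depth=.003);print(s,o,p)
E
python3 look.py c6 .093
```

```text
0.2614831702350029 [[-0.6, -0.0], [-1.2, -0.0], [-1.8, 0.0], [-2.4, 0.1], [-3.0, 0.4], [-3.5, 0.7], [-4.0, 1.0], [-4.4, 1.5], [-4.7, 2.0], [-4.9, 2.5], [-5.1, 3.1], [-5.2, 3.7], [-5.2, 4.3], [-5.2, 4.9], [-5.2, 5.5], [-5.2, 6.1], [-5.1, 6.7], [-4.9, 7.3], [-4.7, 7.8], [-4.3, 8.3]] [0.50607449 0.19285298]
10.7 [0.5484 0.2799 0.0745] [-2.1 10.4  3.9]
scene [(170, 107), (172, 102), (168, 102), (200, 101), (202, 101), (198, 100), (204, 100), (196, 100)]
side [(152, 122), (150, 120), (148, 120), (154, 110), (146, 110), (104, 101), (106, 101), (116, 101)]
```

View pics/c6.png

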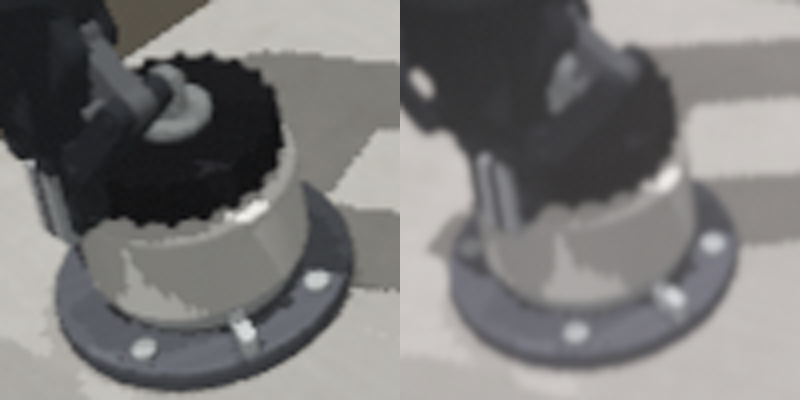

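The pointer is hidden behind the hand at upper left of the crop, which fits about 250° of travel. I'll continue round to the −x side.

>>> play_rows --series '[{"linear": [-0.6, 0, 0], "twist": [0, 0, 0], "hand": 0}, {"linear": [-1.2, 0, 0], "twist": [0, 0, 0], "hand": 0}, {"linear": [-1.8, 0, 0], "twist": [0, 0, 0], "hand": 0}, {"linear": [-2.4, 0.1, 0], "twist": [0, 0, 0], "hand": 0}]'

```text
time: 11.3
eef_pos: [0.5238, 0.275, 0.0732]
orientation: [-3.141, -0.0, 0.0]
ft_force: [1.7, 1.3, 0.3]
finger_gap: 0.0
```

>>> play_rows --series '[{"linear": [-0.6, 0.3, 0], "twist": [0, 0, 0], "hand": 0}, {"linear": [-1.1, 0.6, 0], "twist": [0, 0, 0], "hand": 0}, {"linear": [-1.6, 0.9, 0], "twist": [0, 0, 0], "hand": 0}, {"linear": [-2.0, 1.4, 0], "twist": [0, 0, 0], "hand": 0}]'

```text
time: 11.8
eef_pos: [0.5037, 0.2603, 0.0731]
orientation: [3.141, 0.0, -0.001]
ft_force: [0.4, -0.3, -0.4]
finger_gap: -0.002
```

>>> play_rows --series '[{"linear": [-0.3, 0.5, 0], "twist": [0, 0, 0], "hand": 0}, {"linear": [-0.5, 1.0, 0], "twist": [0, 0, 0], "hand": 0}, {"linear": [-0.7, 1.6, 0], "twist": [0, 0, 0], "hand": 0}, {"linear": [-0.8, 2.2, 0], "twist": [0, 0, 0], "hand": 0}]'

```text
time: 12.3
eef_pos: [0.4958, 0.2385, 0.0732]
orientation: [-3.142, -0.0, 0.001]
ft_force: [-1.1, 1.8, 1.1]
finger_gap: -0.003
```

```bash
python3 look.py c7 .093
```

```text
12.3 [0.4958 0.2385 0.0732] [-1.1  1.8  1.1]
scene [(334, 179), (332, 178), (336, 166), (330, 165), (338, 141), (328, 105), (10, 89), (8, 80)]
side [(338, 177), (340, 175), (342, 158), (336, 155), (334, 139), (344, 136), (332, 119), (160, 115)]
```

Both cameras agree the pointer is at about 336° (5.87 rad), nearly one turn. Next I'll plan the second orbit.

Run:
```python
from path import *
from path import pt
cmd=np.array([.4975,.239]);s=-.0015
for k in range(10):
    o,p=rows(cmd,s,.006,4,depth=.0035);print(k,round(s,4),o,p.round(4)); s+=.024; cmd=cmd+np.array([o[-1][0],-o[-1][1]])/100
```

```text
0 -0.0015 [[0.1, 0.6], [0.1, 1.2], [0.1, 1.8], [0.1, 2.4]] [0.4983 0.2149]
1 0.0225 [[0.1, 0.6], [0.2, 1.2], [0.5, 1.7], [0.8, 2.2]] [0.5067 0.1929]
2 0.0465 [[0.4, 0.5], [0.9, 0.8], [1.4, 1.1], [2.0, 1.3]] [0.5264 0.1799]
3 0.0705 [[0.6, 0.1], [1.2, 0.2], [1.8, 0.2], [2.4, 0.2]] [0.5503 0.1785]
4 0.0945 [[0.6, -0.1], [1.2, -0.1], [1.8, -0.1], [2.4, -0.3]] [0.5741 0.1807]
5 0.1185 [[0.5, -0.2], [1.0, -0.5], [1.5, -0.9], [1.8, -1.4]] [0.5929 0.195 ]
6 0.1425 [[0.3, -0.5], [0.6, -1.1], [0.7, -1.7], [0.7, -2.3]] [0.5998 0.2175]
7 0.1665 [[0.0, -0.6], [0.0, -1.2], [0.0, -1.8], [0.0, -2.4]] [0.5996 0.2415]
8 0.1905 [[-0.1, -0.5], [-0.3, -1.1], [-0.6, -1.6], [-1.0, -2.1]] [0.59   0.2631]
9 0.2145 [[-0.4, -0.4], [-0.9, -0.8], [-1.4, -1.0], [-2.0, -1.2]] [0.5696 0.275 ]
```

>>> play_rows --series '[{"linear": [0.1, 0.6, 0], "twist": [0, 0, 0], "hand": 0}, {"linear": [0.1, 1.2, 0], "twist": [0, 0, 0], "hand": 0}, {"linear": [0.1, 1.8, 0], "twist": [0, 0, 0], "hand": 0}, {"linear": [0.1, 2.4, 0], "twist": [0, 0, 0], "hand": 0}]'

```text
time: 12.9
eef_pos: [0.4954, 0.2145, 0.073]
orientation: [3.141, 0.001, -0.006]
ft_force: [-6.9, 1.1, 4.7]
finger_gap: -0.0
```

>>> play_rows --series '[{"linear": [0.1, 0.6, 0], "twist": [0, 0, 0], "hand": 0}, {"linear": [0.2, 1.2, 0], "twist": [0, 0, 0], "hand": 0}, {"linear": [0.5, 1.7, 0], "twist": [0, 0, 0], "hand": 0}, {"linear": [0.8, 2.2, 0], "twist": [0, 0, 0], "hand": 0}]'

```text
time: 13.4
eef_pos: [0.5057, 0.1924, 0.0733]
orientation: [3.142, -0.0, 0.001]
ft_force: [-2.6, 0.1, -0.5]
finger_gap: 0.003
```

>>> play_rows --series '[{"linear": [0.4, 0.5, 0], "twist": [0, 0, 0], "hand": 0}, {"linear": [0.9, 0.8, 0], "twist": [0, 0, 0], "hand": 0}, {"linear": [1.4, 1.1, 0], "twist": [0, 0, 0], "hand": 0}, {"linear": [2.0, 1.3, 0], "twist": [0, 0, 0], "hand": 0}]'

```text
time: 13.9
eef_pos: [0.5253, 0.1795, 0.0732]
orientation: [3.141, 0.0, -0.002]
ft_force: [-3.3, -1.3, 1.5]
finger_gap: -0.001
```

```bash
python3 look.py c8 .095
```

```text
13.9 [0.5253 0.1795 0.0732] [-3.3 -1.3  1.5]
scene [(48, 188), (50, 187), (46, 169), (52, 166), (174, 153), (172, 152), (54, 150), (176, 147)]
side [(56, 179), (54, 178), (50, 172), (52, 172), (58, 170), (152, 169), (148, 168), (150, 168)]
```

The pointer is at 360+51°, so the first turn is passed. Continuing.

>>> play_rows --series '[{"linear": [0.6, 0.1, 0], "twist": [0, 0, 0], "hand": 0}, {"linear": [1.2, 0.2, 0], "twist": [0, 0, 0], "hand": 0}, {"linear": [1.8, 0.2, 0], "twist": [0, 0, 0], "hand": 0}, {"linear": [2.4, 0.2, 0], "twist": [0, 0, 0], "hand": 0}]'

```text
time: 14.5
eef_pos: [0.5487, 0.1755, 0.073]
orientation: [3.137, 0.001, -0.004]
ft_force: [-3.7, -13.7, 3.8]
finger_gap: -0.001
```

>>> play_rows --series '[{"linear": [0.6, -0.1, 0], "twist": [0, 0, 0], "hand": 0}, {"linear": [1.2, -0.1, 0], "twist": [0, 0, 0], "hand": 0}, {"linear": [1.8, -0.2, 0], "twist": [0, 0, 0], "hand": 0}, {"linear": [2.4, -0.4, 0], "twist": [0, 0, 0], "hand": 0}]'

```text
time: 15.0
eef_pos: [0.5745, 0.1798, 0.0735]
orientation: [3.139, -0.001, 0.002]
ft_force: [0.6, -7.1, 0.2]
finger_gap: -0.002
```

>>> play_rows --series '[{"linear": [0.5, -0.2, 0], "twist": [0, 0, 0], "hand": 0}, {"linear": [1.0, -0.5, 0], "twist": [0, 0, 0], "hand": 0}, {"linear": [1.5, -0.9, 0], "twist": [0, 0, 0], "hand": 0}, {"linear": [1.8, -1.4, 0], "twist": [0, 0, 0], "hand": 0}]'

```text
time: 15.5
eef_pos: [0.5927, 0.1955, 0.0737]
orientation: [3.141, 0.0, 0.004]
ft_force: [5.1, -7.3, 0.3]
finger_gap: -0.001
```

>>> play_rows --series '[{"linear": [0.3, -0.5, 0], "twist": [0, 0, 0], "hand": 0}, {"linear": [0.6, -1.1, 0], "twist": [0, 0, 0], "hand": 0}, {"linear": [0.7, -1.7, 0], "twist": [0, 0, 0], "hand": 0}, {"linear": [0.7, -2.3, 0], "twist": [0, 0, 0], "hand": 0}]'

```text
time: 16.0
eef_pos: [0.6035, 0.2184, 0.0751]
orientation: [3.141, -0.001, 0.018]
ft_force: [16.2, -5.6, -4.1]
finger_gap: 0.001
```

```bash
python3 look.py c9 .096
```

```text
16.0 [0.6035 0.2184 0.0751] [16.2 -5.6 -4.1]
scene [(186, 125), (184, 125), (178, 122), (182, 119), (180, 116), (172, 114), (188, 114), (174, 113)]
side [(150, 154), (152, 153), (154, 149), (156, 143), (148, 140), (158, 135), (184, 129), (146, 126)]
```

>>> play_rows --series '[{"linear": [0.1, -0.6, 0], "twist": [0, 0, 0], "hand": 0}, {"linear": [0.1, -1.2, 0], "twist": [0, 0, 0], "hand": 0}, {"linear": [0.1, -1.7, 0], "twist": [0, 0, 0], "hand": 0}, {"linear": [0.1, -2.2, 0], "twist": [0, 0, 0], "hand": 0}]'

```text
time: 16.6
eef_pos: [0.6023, 0.2422, 0.0745]
orientation: [-3.139, 0.0, -0.011]
ft_force: [6.9, -0.5, -1.2]
finger_gap: 0.001
```

>>> play_rows --series '[{"linear": [-0.2, -0.6, 0], "twist": [0, 0, 0], "hand": 0}, {"linear": [-0.4, -1.1, 0], "twist": [0, 0, 0], "hand": 0}, {"linear": [-0.7, -1.6, 0], "twist": [0, 0, 0], "hand": 0}, {"linear": [-1.1, -2.1, 0], "twist": [0, 0, 0], "hand": 0}]'

```text
time: 17.1
eef_pos: [0.5896, 0.2634, 0.0742]
orientation: [-3.14, -0.0, -0.006]
ft_force: [5.5, 1.5, 1.7]
finger_gap: -0.003
```

>>> play_rows --series '[{"linear": [-0.4, -0.4, 0], "twist": [0, 0, 0], "hand": 0}, {"linear": [-0.9, -0.8, 0], "twist": [0, 0, 0], "hand": 0}, {"linear": [-1.5, -1.1, 0], "twist": [0, 0, 0], "hand": 0}, {"linear": [-2.1, -1.3, 0], "twist": [0, 0, 0], "hand": 0}]'

```text
time: 17.6
eef_pos: [0.5675, 0.2763, 0.0739]
orientation: [-3.139, -0.0, -0.003]
ft_force: [3.5, 5.4, 2.1]
finger_gap: -0.004
```

>>> play_rows --series '[{"linear": [-0.6, -0.2, 0], "twist": [0, 0, 0], "hand": 0}, {"linear": [-1.2, -0.2, 0], "twist": [0, 0, 0], "hand": 0}, {"linear": [-1.8, -0.2, 0], "twist": [0, 0, 0], "hand": 0}]'

```text
time: 17.98
eef_pos: [0.5496, 0.28, 0.0743]
orientation: [-3.136, -0.0, -0.004]
ft_force: [2.8, 14.3, 2.0]
finger_gap: -0.001
```

```bash
python3 look.py c10 .096
```

```text
17.975 [0.5496 0.28   0.0743] [ 2.8 14.3  2. ]
scene [(310, 121), (314, 120), (312, 119), (308, 101), (206, 100), (204, 100), (202, 99), (208, 99)]
side [(150, 105), (152, 105), (100, 102), (122, 102), (124, 102), (104, 102), (148, 102), (116, 101)]
```

View pics/c10.png

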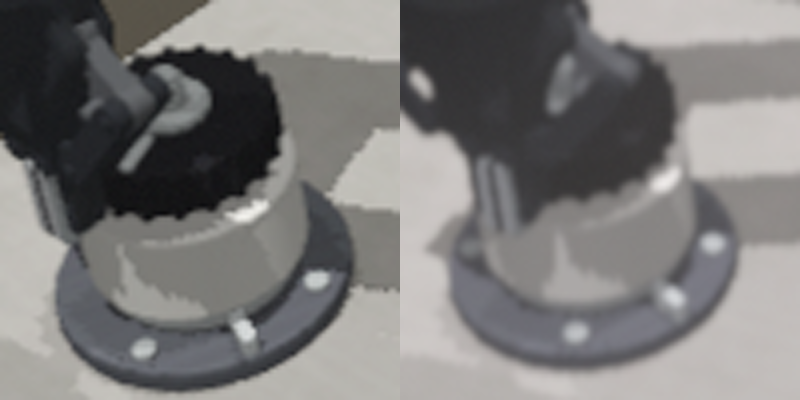

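The pointer shows at crop (135,155) in the scene half, about 312°, so the total is about 672° and 48° remain. I'll finish in small steps.

>>> play_rows --series '[{"linear": [-0.5, 0, 0], "twist": [0, 0, 0], "hand": 0}, {"linear": [-1.0, 0, 0], "twist": [0, 0, 0], "hand": 0}, {"linear": [-1.5, 0, 0], "twist": [0, 0, 0], "hand": 0}, {"linear": [-1.9, 0.1, 0], "twist": [0, 0, 0], "hand": 0}]'

```text
time: 18.58
eef_pos: [0.5292, 0.2772, 0.0737]
orientation: [-3.14, -0.001, 0.001]
ft_force: [0.8, 4.5, 4.0]
finger_gap: 0.001
```

```bash
python3 look.py c11 .097
```

```text
18.575 [0.5292 0.2772 0.0737] [0.8 4.5 4. ]
scene [(186, 99), (184, 99), (182, 99), (188, 98), (170, 97), (190, 96), (172, 88), (194, 87)]
side [(66, 90), (76, 89), (78, 89), (72, 89), (74, 89), (68, 88), (64, 88), (80, 87)]
```

View pics/c11.png

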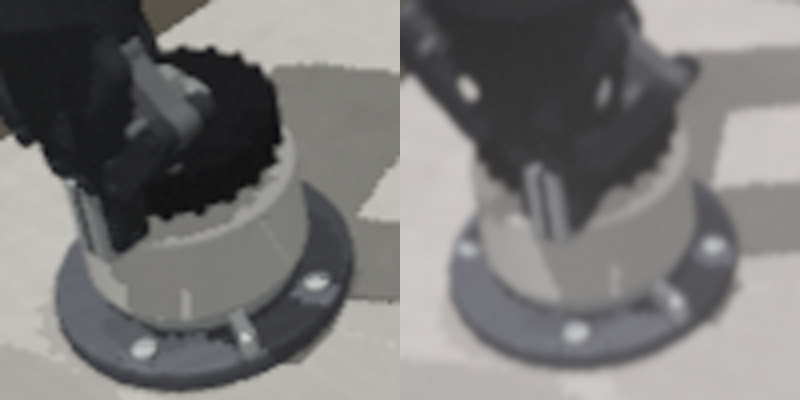

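The pointer is hidden by the linkage. I'll step off the rim, come round to the −x side where it was visible, and look again.

>>> play_rows --series '[{"linear": [-0.4, -1.0, 0], "twist": [0, 0, 0], "hand": 0}, {"linear": [-2.0, -1.2, 0], "twist": [0, 0, 0], "hand": 0}, {"linear": [-4.0, 0.4, 0], "twist": [0, 0, 0], "hand": 0}, {"linear": [-4.4, 2.6, 0], "twist": [0, 0, 0], "hand": 0}, {"linear": [-4.4, 3.6, 0], "twist": [0, 0, 0], "hand": 0}, {"linear": [-4.4, 3.6, 0], "twist": [0, 0, 0], "hand": 0}]'

```text
time: 19.42
eef_pos: [0.487, 0.2388, 0.0735]
orientation: [-3.141, 0.003, -0.001]
ft_force: [-0.4, -0.1, 0.2]
finger_gap: -0.001
```

```bash
python3 look.py c12 .097
```

```text
19.425 [0.487  0.2388 0.0735] [-0.4 -0.1  0.2]
scene [(344, 180), (346, 167), (342, 162), (348, 155), (340, 122), (350, 103), (338, 95), (336, 59)]
side [(348, 180), (350, 168), (346, 165), (344, 148), (352, 145), (354, 139), (342, 133), (158, 124)]
```

The total is about 706° (12.32 rad), just inside the band. One short press and stroke of about 11 mm should bring the pointer onto the mark.

>>> play_rows --series '[{"linear": [0.7, 0, 0], "twist": [0, 0, 0], "hand": 0}, {"linear": [1.1, 0, 0], "twist": [0, 0, 0], "hand": 0}, {"linear": [1.1, 0.4, 0], "twist": [0, 0, 0], "hand": 0}, {"linear": [1.1, 0.8, 0], "twist": [0, 0, 0], "hand": 0}, {"linear": [1.1, 1.1, 0], "twist": [0, 0, 0], "hand": 0}, {"linear": [1.1, 1.1, 0], "twist": [0, 0, 0], "hand": 0}, {"linear": [-0.5, 1.1, 0], "twist": [0, 0, 0], "hand": 0}, {"linear": [-2.0, 1.1, 0], "twist": [0, 0, 0], "hand": 0}, {"linear": [-2.0, 1.1, 0], "twist": [0, 0, 0], "hand": 0}]'

```text
time: 20.65
eef_pos: [0.4649, 0.2289, 0.0731]
orientation: [3.141, 0.001, -0.001]
ft_force: [0.5, -1.0, 0.1]
finger_gap: 0.0
```

```bash
python3 look.py c13 .097; sed "s/env.read_camera('scene')/cv2.imread('pics\/scene0.png')/;s/env.read_camera('side')/cv2.imread('pics\/side0.png')/" look.py > l0.py; echo start; python3 l0.py c0b .092
```

```text
20.65 [0.4649 0.2289 0.0731] [ 0.5 -1.   0.1]
scene [(0, 187), (2, 182), (358, 172), (4, 164), (170, 145), (174, 137), (172, 137), (356, 130)]
side [(6, 170), (4, 169), (2, 165), (148, 164), (158, 164), (150, 164), (152, 163), (8, 162)]
start
20.75 [0.4666 0.2289 0.0736] [ 0.7 -0.6  0.4]
scene [(0, 202), (358, 200), (2, 199), (172, 192), (174, 192), (170, 188), (178, 185), (168, 183)]
side [(154, 191), (152, 189), (156, 187), (2, 187), (4, 186), (150, 185), (148, 184), (6, 181)]
```

The pointer now reads the same as in the starting pictures (0–5°). I'll retract and check once more.

>>> play_rows --series '[{"linear": [-0.5, 0, -4], "twist": [0, 0, 0], "hand": 0}, {"linear": [-1, 0, -9], "twist": [0, 0, 0], "hand": 0}, {"linear": [-1, 2, -14], "twist": [0, 0, 0], "hand": 0}, {"linear": [-1, 6, -14], "twist": [0, 0, 0], "hand": 0}, {"linear": [-1, 11, -14], "twist": [0, 0, 0], "hand": 0}, {"linear": [-1, 11, -14], "twist": [0, 0, 0], "hand": 0}, {"linear": [-1, 11, -14], "twist": [0, 0, 0], "hand": 0}]'

```text
time: 21.62
eef_pos: [0.4567, 0.1188, 0.2135]
orientation: [-3.141, 0.002, -0.001]
ft_force: [0.1, -0.9, -0.5]
finger_gap: 0.003
```

```bash
python3 look.py c14 .097; python3 -c "
from h import *
a=snap('scene','s9.png')
for n in ['glue_stick','date_stamp','pack','masking_tape']: print(n,[np.round(d['point'],3) for d in env.spot_in('scene',n)[:1]])
im=cv2.imread('pics/c14.png');b=cv2.imread('pics/s9.png');o=np.zeros((600,800,3),np.uint8);o[:300,:600]=cv2.resize(im,(600,300));o[300:,:400]=cv2.resize(b,(400,300));o[300:,400:]=cv2.resize(cv2.imread('pics/scene0.png'),(400,300));cv2.imwrite('pics/fin.png',o)"
```

```text
21.625 [0.4567 0.1188 0.2135] [ 0.1 -0.9 -0.5]
scene [(0, 182), (2, 178), (358, 167), (4, 160), (170, 130), (356, 127), (174, 122), (172, 122)]
side [(6, 167), (4, 167), (2, 163), (8, 161), (0, 149), (158, 148), (148, 148), (150, 148)]
glue_stick [array([0.314, 0.264, 0.064])]
date_stamp [array([0.336, 0.185, 0.021])]
pack [array([ 0.517, -0.23 ,  0.03 ])]
masking_tape [array([ 0.393, -0.102,  0.015])]
```

View pics/fin.png

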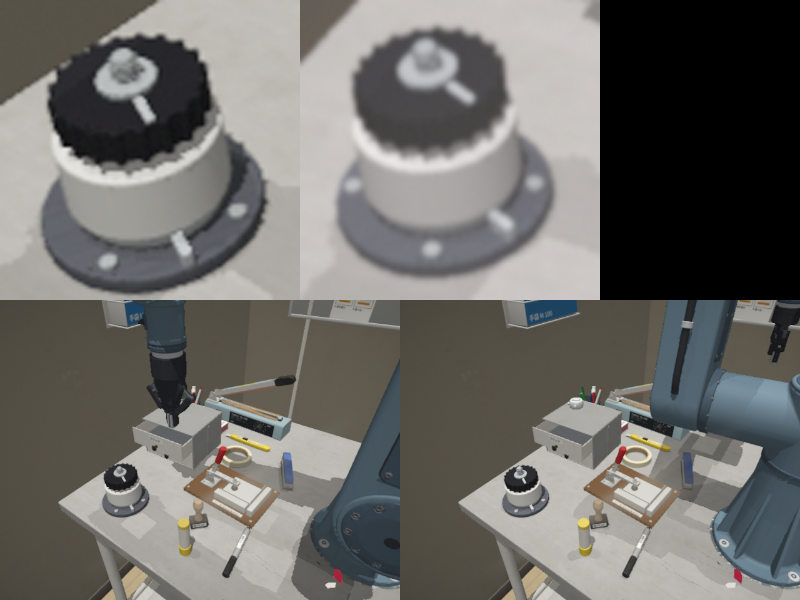

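The final picture shows the pointer at crop (143,108) lined up with the mark at (180,243). The nut is visibly raised, the surroundings are unchanged and the arm is clear.

```bash
python3 -c "
from bench import env
print(env.close_job())"
```

```text
the job is handed in; nothing more can be done
None
```

I loosened the nut by stroking the closed fingertips around the outside of its rim, for two turns anticlockwise. I made the last 15° or so as a short stroke, then backed off and handed the job in at about 22 s of the 72 s allowed.

**Nut position:** in both cameras the pointer reads 0–6° from the mark, the same as in the starting pictures. The readings along the way (36°, about 142°, 336°, 411°, 672°, 706°, then about 720°) and the visibly raised nut both fit two full turns.

**Surroundings:** the glue stick, date stamp, pack and masking tape were found within about 4 mm of where they started, which is within the detector's own error. The arm stands clear, with about 1 N on the wrist.

**What went less well:**
- **High press force:** on the first pass round the +y side the wrist force rose to about 27 N, close to the 30 N limit, because my first estimate of the nut axis was about 2 mm off. After I corrected it, the readings stayed at or below about 17 N. They are taken only at the end of each move, so a brief higher peak could have gone unseen.
- **Pointer partly hidden:** the hand or the stud blocked the pointer at a few points. I looked again once it was visible instead of relying on those readings.

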